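Shut the capsule carton and hold its clip open over the tabs

ROBOT

A 7-joint arm with a two-finger parallel gripper is mounted at the origin on the work surface. World frame = base frame: x ahead of the robot, y to its left, z up, the work surface at z = 0. Lengths are in m, angles in rad, forces in N, time in s.
With the tool pointing down it reaches from about 0.425 to 0.825 m from the base axis. Payload 3.6 kg.
Tool frame: the origin (TCP) lies where the fingers leave the gripper's body, on its centre line; the fingertips stand 73 mm ahead of it and the grasp point (between the pads) lies 54 mm ahead of it; z points along the fingers, y is the line along which they close (so a half turn about z gives the same grasp; the last joint's range is limited). The gripper opens to 85 mm and grips with 20 to 120 N. Pads are 22 mm wide; open, the fingers measure 114 mm over their backs; the gripper's body (76 mm by 85 mm) begins 54 mm behind the grasp point. The pads swing forward as they close: fully open they stand 13 mm farther back than shut.
Start: joints at [1.226, 0.615, -0.013, 1.423, 0.008, 1.103, -0.04], TCP at [0.203, -0.617, 0.304] pointing down, gripper open.
Joint ranges: [-3.12, 3.12], [-0.3, 2.06], [-1.34, 1.32], [0.26, 2.42], [-1.36, 4.5], [0.01, 1.98], [-2.84, 2.84]. Speed limits (rad/s): [2.79, 2.79, 3.14, 3.14, 3.14, 3.14, 3.14].

INTERFACE

Orientations are given as a rotation vector (axis times angle).
In Python, from workcell import arm gives the robot as it stands.
- The arm moves only by the tool send_rows, never from a script. Its argument "motion" is a list of rows, each a list of 6 numbers: the shift along the tool's x, y, z in cm, then the turn, a rotation vector about the tool's x, y, z in degrees. In form: [[x, y, z, rx, ry, rz], ...]. A call has 1 to 20 rows; each row is the pose to reach, as a shift and turn from the pose commanded when the call began, along the tool's axes at that moment; what a row does not reach only later rows make up. A row lasts 1/8 s, in which the tool goes at most 62.5 mm and 10.7 degrees, less where a joint would pass 70% of its speed; a pose out of reach is approached as far as the arm can. A call with a gripper value outside its range is refused whole. "claw" is the opening, from -1 (shut) to 1 (fully open), so that 0 is half open, set as the call begins (left out, the last holds). The fingers move at their own pace and stop on an object; the grip force is fixed at half the most. Time passes only in rows, so rows that repeat a pose let the fingers close. It gives the time, the measured TCP pose, the force, the opening and the grip force at its end, in the units of the state.
- arm.read_state(): the state, without advancing time (a new reading comes with each control period).
- arm.get_image(name): name is "side" or "top"; returns the picture (420x560x3 uint8, red, green, blue); there is no depth.
- arm.camera_model(name): a dict with "intrinsics" (3x3 intrinsics, pixels), "k1" (the pictures are not rectified: a ray, as slopes to the right and down, at radius r is drawn at 1 + k1 r^2 times it, then the intrinsics apply), "rvec" (rotation vector, rad) and "tvec" (3), from world to camera coordinates, as OpenCV has them. Camera axes: x right, y down, z forward; pixel columns grow to the right and rows downward; lengths in m; the calibration is good to about 2 mm. A picture is of the moment at which its call begins. camera_model takes no time and is no camera call.
- arm.job_done(): hands the job in; it is judged then, once.
The state is a dict: "time": time; "joint_pos": joint angles; "joint_vel": joint speeds; "joint_efforts": joint torques, N m; "eef_pos": TCP position; "ee_rot": TCP orientation; "contact_force": force on the tool from outside, world axes, zero at the start; "moment": the same for the moment, N m; "opening": finger opening in m; "grip_force": force on a finger pad.
Only numpy, scipy, OpenCV 4.12 (cv2) and the standard library are available. Lean on these libraries where they do the work, as an engineer would, in place of code of your own. Each camera call takes 0.05 s, during which the arm holds its last target. There are 200 camera calls.

TASK

First push the kraft carton's lid fully shut, so that its yellow tab stands against the green tab on the carton's front. Then squeeze the red spring clip by its handles, lift it off its rest and bring it down over the middle of the two tabs, square to them, jaws held wide open with one jaw well down on each side and touching neither the tabs nor the carton. Finish while holding the clip steady and gaping like that, without letting go or letting it bite; leave the cup, tamper and jug where they are.

Things in the scene. Friction and masses are not known exactly. Their poses are not given: they have to be found in the camera images.
- carton: Fixed kraft-brown open carton holding coffee capsules, 160 (x) x 120 (y) mm, walls 70 mm high. Origin: centre of its underside, z up. In the middle of its front (-x) stands a fixed green upright tab, 70 mm wide (y), 3 mm thick (x), its top 30 mm above the walls (100 mm above the counter). The lid is hinged on the +x rim.
- lid (a joint): Lid angle, rad: 0 = shut, larger = opened upward about the hinge on the carton's +x rim; starts at 0.35 to 0.8. Stiff hinge: it stays where left; about 1 to 2 N at 75 mm from the hinge closes it. Flat kraft panel, 4 mm thick, 154 mm from hinge to front edge, 120 mm wide (y).
- lid_press (a point): Point on the lid's upper face, on its middle line, 75 mm from the hinge line, a good place to push. Moves with the lid; its z axis points out of that face. On the same face, along the front edge, stands a yellow tab at right angles: 70 mm wide, 3 mm thick, 30 mm tall; with the lid shut it stands flat behind the green tab, tops level.
- lid_hinge (a point): Middle of the lid's hinge line, at the top of the carton's +x wall, 70 mm above the counter; the hinge line runs along the carton's y. Axes as the carton's.
- tabs_top (a point): Middle of the top edge of the pair of tabs when the lid is shut (together 6 mm thick along x, 3 mm to each side of this point, 70 mm wide along y), 100 mm above the counter and 26 mm above the shut lid's upper face. Axes as the carton's: y along the tabs, x across them.
- rest: Fixed clip rest: white base 90 x 90 x 12 mm with an upright aluminium plate, 4 mm thick (x), 60 mm wide (y), top edge 65 mm above the counter. Origin: centre of the underside. The clip waits astride this plate, gripping it.
- clip: Loose red spring clip, about 56 g, handles up, jaws down. Origin: middle of its steel pivot barrel (10 mm diameter, 36 mm long, along the clip's y); z up, x the direction of squeezing. On the rest the barrel lies on the plate's top edge (origin 70 mm above the counter, within 10 mm of the plate's middle, axes as the rest's). Levers 30 mm wide (y); jaw tips end 42 mm below the origin.
- clip_a (a joint): Opening of each lever, rad (both move alike): 0 = biting the 4 mm rest plate, -0.04 = closed, 0.28 = stop, fully open with about 26 mm between the jaw tips; 0.20 leaves about 20 mm. Squeezing the handles opens it, against a spring: about 5 N to start, 8 N to reach the stop; 20 N is safe there.
- handle_a (a point): Middle of the round handle bar (8 mm diameter, 30 mm long, along the clip's y) on the clip's +x side, 42 mm above the clip's origin; its twin mirrors it on the -x side. Over both bars: 50 mm along x on the rest, about 25 mm fully squeezed (bars then about 46 mm above the origin).
- jaw_a (a point): Bottom inner edge of the jaw on the clip's +x side, the middle of its width.
- jaw_b (a point): Bottom inner edge of the jaw on the clip's -x side, the middle of its width.
- cup: White mug, 64 mm across, 58 mm high, a bystander. Origin: centre of its underside.
- tamper: Steel coffee tamper standing on its face, 58 mm across, 86 mm high, a bystander. Origin: centre of its underside.
- jug: Steel milk jug with handle, 76 mm across, 85 mm high, a bystander. Origin: centre of its underside.
There are look-alikes about, which are no part of the job. Of the things that look like the carton, the largest one is meant. Leave any turquoise look-alike of the rest alone.

How it is judged:
On the way, in this order (a step that is already met when the one before it is completed fails the run):
1. the lid is pushed shut (value of joint lid below 0.06 rad), for 0.2 s.
2. the clip, squeezed open, is lifted off its rest (z of clip in the frame of rest above 0.12 m and value of joint clip_a above 0.15 rad and contact force between clip and rest below 0.1 N), for 0.1 s.
At the end, for the whole second after the job is handed in: Lid under 0.06 rad; clip held still (0.03 m/s) by the fingers, open over 0.20 rad; a jaw tip each side of the tabs, 4.5 mm or more from their mid-plane, 8 mm or more below their top; within 20 mm of their middle, 0.3 rad of square and upright; touching carton under 0.3 N, rest not at all (value of joint lid below 0.06 rad and value of joint clip_a above 0.2 rad and ((x of jaw_a in the frame of tabs_top above 0.0045 m and x of jaw_b in the frame of tabs_top below -0.0045 m) or (x of jaw_b in the frame of tabs_top above 0.0045 m and x of jaw_a in the frame of tabs_top below -0.0045 m)) and z of each of jaw_a, jaw_b in the frame of tabs_top below -0.008 m and y of clip in the frame of tabs_top between -0.02 and 0.02 m and angle between the y axis of clip and the y axis of carton, either way round below 0.3 rad and angle between clip's own z axis and vertical below 0.3 rad and contact force between clip and carton below 0.3 N and contact force between clip and rest below 0.1 N and contact force between the fingers and clip above 2 N and linear speed of clip below 0.03 m/s); the arm keeps its last pose, push and grip.
It fails at once if the cup is moved more than 30 mm or tipped (distance of cup from where it was at the start of the episode above 0.03 m or angle between cup's own z axis and vertical above 0.5 rad).
It fails at once if the tamper is moved more than 30 mm or tipped (distance of tamper from where it was at the start of the episode above 0.03 m or angle between tamper's own z axis and vertical above 0.5 rad).
It fails at once if the jug is moved more than 30 mm or tipped (distance of jug from where it was at the start of the episode above 0.03 m or angle between jug's own z axis and vertical above 0.5 rad).
It also fails if it takes over 58 s, if anything falls off the work surface, if the arm or the gripper's body presses on something with over 40 N, if the wrist force passes 120 N, or if a joint passes its speed limit or range.

## Working session

There is one attempt and no reset: what is moved stays moved. The work goes in short steps, Python scripts to look and compute and a tool call to move; the robot and the scene stay as the last step left them, time stands still between calls to the robot, and variables do not carry over. Pictures are saved under pics/ and viewed, at most 10 in all, crops included, and the job is handed in when it is done.

Besides the shell and the picture viewer there is one more tool, called after "Call:" by a JSON object that holds its "op" and its "data". send_rows: Moves the arm, as the interface text tells. Its arguments: {"type":"object","properties":{"motion":{"type":"array"},"claw":{"type":"number"}},"required":["motion"]}

```bash
mkdir -p pics; cat > h.py <<'E'
import numpy as np, cv2
from workcell import arm
def cam(n):
    m=arm.camera_model(n); K=np.array(m["intrinsics"],float); R=cv2.Rodrigues(np.array(m["rvec"],float))[0]
    return K,np.array([m["k1"],0,0,0,0],float),R,np.array(m["tvec"],float).reshape(3)
def ray(n,uv):
    K,d,R,t=cam(n); p=cv2.undistortPoints(np.array([[uv]],float),K,d)[0,0]
    return -R.T@t, R.T@np.array([p[0],p[1],1])
def onz(n,uv,z):
    o,r=ray(n,uv); return o+r*(z-o[2])/r[2]
def proj(n,P):
    K,d,R,t=cam(n); return cv2.projectPoints(np.array(P,float).reshape(-1,3),cv2.Rodrigues(R)[0],t,K,d)[0][:,0]
def two(ua,ub):
    (a,r),(b,s)=ray("side",ua),ray("top",ub); k=np.linalg.lstsq(np.c_[r,-s],b-a,rcond=None)[0]
    p,q=a+k[0]*r,b+k[1]*s; return (p+q)/2,np.linalg.norm(p-q)
def shot(n,f):
    im=arm.get_image(n); cv2.imwrite(f"pics/{f}.png",cv2.cvtColor(np.asarray(im),cv2.COLOR_RGB2BGR)); return np.asarray(im)
E
python3 - <<'E'
from h import *
shot("side","s0");shot("top","t0")
for n in("side","top"): K,d,R,t=cam(n);print(n,-R.T@t,R[2],d[0])
s=arm.read_state();print(s)
E
```

```text
side [ 0.52470796 -1.01055498  0.63506299] [ 0.05819703  0.86095507 -0.50534095] -0.06552618653383264
top [ 0.49900242 -0.09613798  1.15885321] [ 0.06681702 -0.00599522 -0.99774723] -0.08598262541655047
{'time': 0.1, 'joint_pos': array([ 1.22650355,  0.61585752, -0.01265098,  1.42475711,  0.00807235,
        1.10343179, -0.04039552]), 'joint_vel': array([-1.61055371e-03, -2.14023539e-03, -1.50145402e-03, -2.72919012e-03,
        4.51237051e-04,  6.73946425e-04, -2.97781877e-05]), 'joint_efforts': array([ 1.93538210e-03, -4.70379639e+01,  2.60539697e-01, -1.71569806e+01,
        1.01403182e-02,  5.85523914e-03,  1.22319656e-05]), 'eef_pos': array([ 0.2029745 , -0.61693668,  0.30282485]), 'ee_rot': array([-3.09964838e+00, -4.96846646e-01,  5.77579250e-04]), 'contact_force': array([-0.28424452, -0.45919638,  0.40457104]), 'moment': array([ 0.01022219, -0.04288196, -0.03651286]), 'grip_force': 0.0, 'opening': 0.08533942762854983}
```

View pics/s0.png

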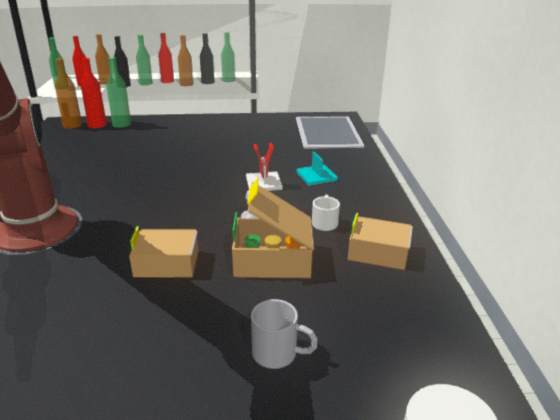

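View pics/t0.png

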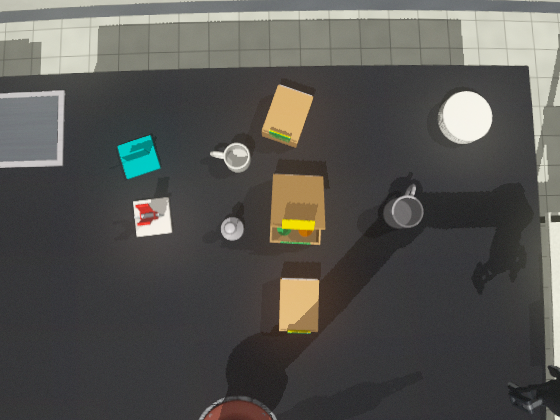

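The side view shows the carton (273,247) with its lid open, the clip on its rest at (263,170), the cup at (325,213), the tamper behind the lid at about (248,207) and the jug at (275,333). In the top view the carton is at (297,210) with its front facing the robot (down), the clip is at (148,215), the tamper at (232,229), the cup at (237,157) and the jug at (404,211). I'll enlarge the details.

```bash
python3 - <<'E'
from h import *
t=cv2.imread("pics/t0.png");s=cv2.imread("pics/s0.png")
c=lambda im,x,y:cv2.resize(im[y:y+75,x:x+100],(400,300),interpolation=cv2.INTER_CUBIC)
a=np.vstack([np.hstack([c(t,250,173),c(t,110,180)]),np.hstack([c(s,225,200),c(s,215,130)])])
cv2.imwrite("pics/c0.png",a)
for n,uv,z in[("top",(232,229),.08),("top",(237,157),.058),("top",(404,211),.085),("top",(152,217),.012)]:print(uv,onz(n,uv,z).round(3))
E
```

```text
(232, 229) [ 0.524 -0.006  0.08 ]
(237, 157) [ 0.699 -0.019  0.058]
(404, 211) [ 0.557 -0.413  0.085]
(152, 217) [0.56  0.201 0.012]
```

View pics/c0.png

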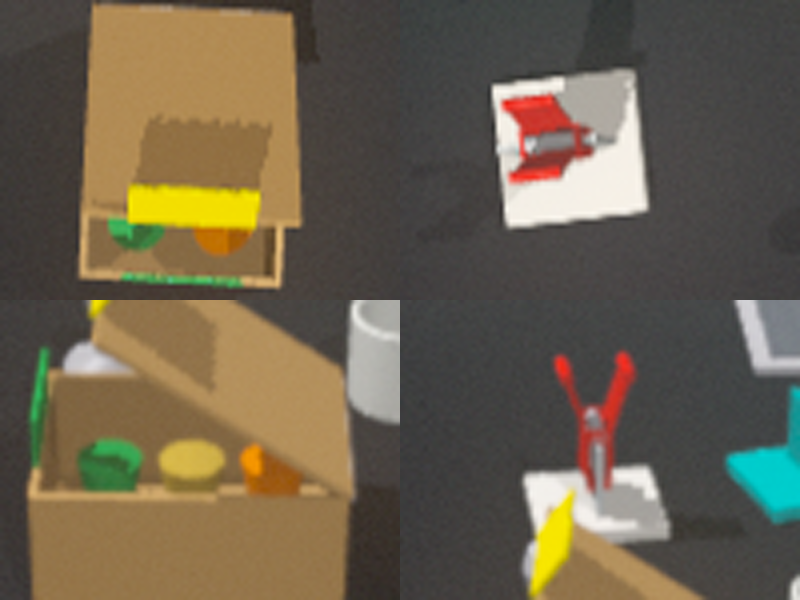

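```bash
python3 - <<'E'
from h import *
def P(c,off,z,n="top"):return onz(n,(off[0]+c[0]/4,off[1]+c[1]/4),z)
o=(250,173)
q=[P(c,o,.07) for c in[(80,277),(283,287),(95,5),(293,13)]]
for i in q:print(i.round(4))
fx=q[2]+q[3]-q[0]-q[1];fy=q[0]+q[2]-q[1]-q[3]
print("carton ctr",np.mean(q,0),"yaw x",np.degrees(np.arctan2(fx[1],fx[0])),"yaw y",np.degrees(np.arctan2(-fy[0],fy[1])))
print("size",np.linalg.norm(fx)/2,np.linalg.norm(fy)/2)
print("green top mid",[P(c,o,.1) for c in[(121,281),(241,284)]])
o=(110,180);b=[P(c,o,.012) for c in[(92,85),(235,70),(248,210),(106,228)]]
d=b[0]+b[1]-b[2]-b[3];e=b[0]+b[3]-b[1]-b[2]
print("rest",np.mean(b,0),np.degrees(np.arctan2(d[1],d[0])),np.degrees(np.arctan2(-e[0],e[1])),np.linalg.norm(d)/2,np.linalg.norm(e)/2)
print("bars",P((129,100),o,.112),P((136,177),o,.112),"barrel",P((150,143),o,.074))
for c in[(165,62),(225,60)]:print("side handle near end",P(c,(215,130),.112,"side"))
# yellow tab top in top view + side: lid angle
print(two((225+97/4,200+0/4),(250+128/4,173+205/4)))
s=arm.read_state();R=cv2.Rodrigues(s["ee_rot"])[0];print(R)
E
```

```text
[ 0.4909 -0.0948  0.07  ]
[ 0.4823 -0.2149  0.07  ]
[ 0.6528 -0.1071  0.07  ]
[ 0.6456 -0.2255  0.07  ]
carton ctr [ 0.56792866 -0.16058576  0.07      ] yaw x -4.045486057318537 yaw y -3.7819018375542583
size 0.16303585739756069 0.11952822822142584
green top mid [array([ 0.48831613, -0.11834926,  0.1       ]), array([ 0.48506446, -0.18743743,  0.1       ])]
rest [0.55955752 0.19933565 0.012     ] 5.226949704903381 5.387078440930727 0.08960098917487139 0.09099690826759509
bars [0.58245118 0.19731286 0.112     ] [0.53807321 0.19337915 0.112     ] barrel [0.55955643 0.19538042 0.074     ]
side handle near end [0.54490773 0.21311722 0.112     ]
side handle near end [0.58570497 0.21469558 0.112     ]
(array([ 0.52692047, -0.12259501,  0.13288263]), np.float64(0.008060517882787907))
[[ 9.49900626e-01  3.12551202e-01 -7.39495533e-04]
 [ 3.12552077e-01 -9.49897869e-01  2.28847132e-03]
 [ 1.28192317e-05 -2.40495121e-03 -9.99997108e-01]]
```

Call:
{"op": "send_rows", "data": {"claw": -1, "motion": [[5, -3.15, 0, 0, 0, -7], [10, -6.3, 0, 0, 0, -14], [15, -9.45, 0, 0, 0, -21], [20, -12.6, 0, 0, 0, -28], [25, -15.75, 0, 0, 0, -35], [30, -18.9, 0, 0, 0, -42], [35, -22, 0, 0, 0, -49], [40, -25.2, 0, 0, 0, -56], [45, -28.3, 0, 0, 0, -62], [50.1, -31.5, 0, 0, 0, -68], [50.1, -31.5, 0, 0, 0, -68], [50.1, -31.5, 0, 0, 0, -68], [50.1, -31.5, 0, 0, 0, -68]]}}

```text
time: 1.72
eef_pos: [0.5796, -0.1636, 0.3036]
ee_rot: [-2.297, -2.143, 0.003]
contact_force: [-1.0, -1.3, 1.0]
opening: -0.0
grip_force: 0.0
```

Call:
{"op": "send_rows", "data": {"motion": [[0, 0, 3, 0, 0, 0], [0, 0, 6, 0, 0, 0], [0, 0, 8, 0, 0, 0], [0, 0, 9.5, 0, 0, 0], [0, 0, 10.5, 0, 0, 0], [0, 0, 11.5, 0, 0, 0], [0, 0, 12.5, 0, 0, 0], [0, 0, 13.5, 0, 0, 0], [0, 0, 14.3, 0, 0, 0], [0, 0, 15, 0, 0, 0], [0, 0, 15.5, 0, 0, 0], [0, 0, 15.7, 0, 0, 0], [0, 0, 15.7, 0, 0, 0]]}}

```text
time: 3.35
eef_pos: [0.5809, -0.1616, 0.147]
ee_rot: [2.293, 2.146, 0.001]
contact_force: [0.4, 0.2, 0.3]
opening: 0.0002
grip_force: 0.0
```

Call:
{"op": "send_rows", "data": {"motion": [[0, 0, 0.2, 0, 0, 0], [0, 0, 0.4, 0, 0, 0], [0, 0, 0.4, 0, 0, 0], [0, 0, 0.4, 0, 0, 0]]}}

```text
time: 3.85
eef_pos: [0.5811, -0.1615, 0.1465]
ee_rot: [2.292, 2.145, 0.001]
contact_force: [-6.0, -0.1, 17.7]
opening: -0.0
grip_force: 9.0
```

```bash
python3 - <<'E'
from h import *
t=shot("top","t1");s=shot("side","s1")
c=lambda im,x,y:cv2.resize(im[y:y+75,x:x+100],(400,300),interpolation=cv2.INTER_CUBIC)
cv2.imwrite("pics/c1.png",cv2.cvtColor(np.hstack([c(t,250,173),c(s,225,190)]),cv2.COLOR_RGB2BGR))
E
```

```text
(no output)
```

View pics/c1.png

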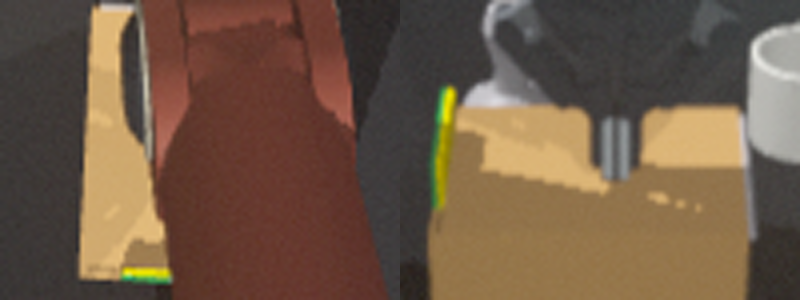

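The lid is shut: the yellow tab at (258–262, 240) in the top view sits flat against the green one, and the hinge stop pushes back with 17 N. Next I'll raise the hand and move over the clip.

Call:
{"op": "send_rows", "data": {"motion": [[0, 0, -3, 0, 0, 0], [0, 0, -8, 0, 0, 0], [0, 0, -13, 0, 0, 0], [0, 0, -15, 0, 0, 0]]}}

```text
time: 4.45
eef_pos: [0.5819, -0.1616, 0.2967]
ee_rot: [2.29, 2.143, 0.006]
contact_force: [-0.2, 0.2, -0.3]
opening: 0.0001
grip_force: 0.0
```

Call:
{"op": "send_rows", "data": {"claw": 1, "motion": [[5, -0.6, 0, 0, 0, -1.3], [10, -1.2, 0, 0, 0, -2.6], [15, -1.8, 0, 0, 0, -4], [20, -2.5, 0, 0, 0, -5.2], [25, -3.1, 0, 0, 0, -6.5], [30, -3.7, 0, 0, 0, -7.8], [35.5, -4.4, 0, 0, 0, -9.1], [35.5, -4.4, 0, 0, 0, -9.1], [35.5, -4.4, 0, 0, 0, -9.1], [35.5, -4.4, 0, 0, 0, -9.1]]}}

```text
time: 5.7
eef_pos: [0.5608, 0.1933, 0.2928]
ee_rot: [2.119, 2.318, -0.001]
contact_force: [1.0, -0.1, -0.2]
opening: 0.0852
grip_force: 0.0
```

```bash
python3 - <<'E'
from h import *
t=shot("top","t2");s=shot("side","s2")
c=lambda im,x,y:cv2.resize(im[y:y+75,x:x+100],(400,300),interpolation=cv2.INTER_CUBIC)
cv2.imwrite("pics/c2.png",cv2.cvtColor(np.vstack([np.hstack([c(t,250,173),c(s,225,190)]),np.hstack([c(t,110,180),c(s,215,100)])]),cv2.COLOR_RGB2BGR))
s=arm.read_state();R=cv2.Rodrigues(s["ee_rot"])[0];print(s["eef_pos"],s["opening"],np.degrees(np.arctan2(R[1,1],R[0,1])),R[:,2])
# expected pixels: clip bars' ends, side view
a=np.radians(5.3);ux=np.array([np.cos(a),np.sin(a),0]);uy=np.array([-ux[1],ux[0],0]);O=np.array([.5596,.1954,.112])
for sx in(1,-1):print(((proj("side",[O+sx*.021*ux-k*.015*uy for k in(1,-1)])-[215,100])*4).round())
E
```

```text
[0.560657   0.19364362 0.29289961] 0.08553111383217699 5.135886465246481 [ 1.82634199e-04 -8.58058712e-04 -9.99999615e-01]
[[222. 199.]
 [215. 182.]]
[[159. 203.]
 [154. 185.]]
```

View pics/c2.png

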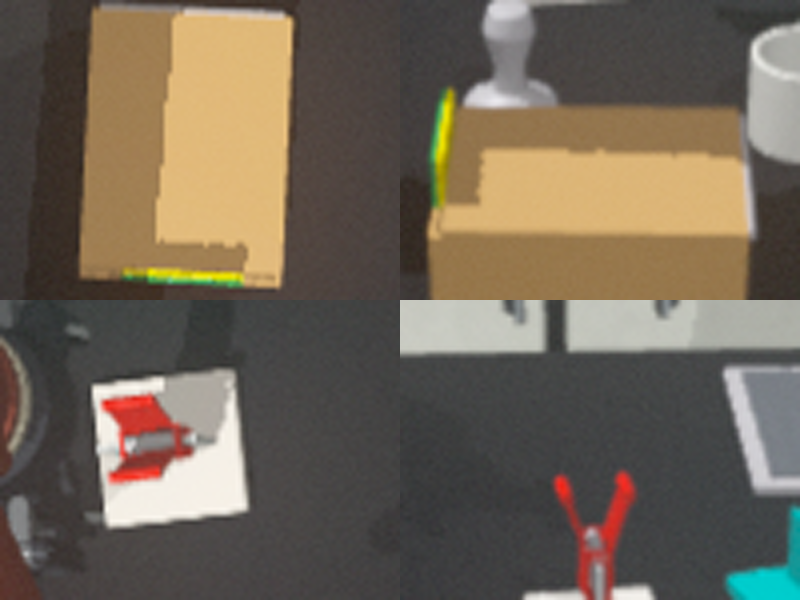

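The top crop shows the tabs together along rows 271–283, and the side crop shows the open fingertips at (515,310) and (665,310), centred over the clip bars at (565,485) and (625,480). Next I'll go down.

Call:
{"op": "send_rows", "data": {"motion": [[0.2, 0, 3, 0, 0, 0], [0.2, 0, 6, 0, 0, 0], [0.2, 0, 9, 0, 0, 0], [0.2, 0, 11, 0, 0, 0], [0.2, 0, 12.3, 0, 0, 0], [0.2, 0, 12.9, 0, 0, 0], [0.2, 0, 12.9, 0, 0, 0], [0.2, 0, 12.9, 0, 0, 0]]}}

```text
time: 6.8
eef_pos: [0.5604, 0.1977, 0.1648]
ee_rot: [2.116, 2.321, 0.003]
contact_force: [-0.1, 0.9, 0.5]
opening: 0.0853
grip_force: 0.0
```

Call:
{"op": "send_rows", "data": {"claw": 0.1, "motion": [[0, 0, 0, 0, 0, 0], [0, 0, 0, 0, 0, 0], [0, 0, 0, 0, 0, 0], [0, 0, 0, 0, 0, 0], [0, 0, 0, 0, 0, 0], [0, 0, 0, 0, 0, 0]]}}

```text
time: 7.55
eef_pos: [0.5603, 0.1977, 0.1651]
ee_rot: [2.116, 2.321, 0.002]
contact_force: [-0.6, -0.5, 5.3]
opening: 0.047
grip_force: 6.8
```

```bash
python3 - <<'E'
from h import *
s=shot("side","s3")
cv2.imwrite("pics/c3.png",cv2.cvtColor(cv2.resize(s[100:190,205:325],(720,540),interpolation=cv2.INTER_CUBIC),cv2.COLOR_RGB2BGR))
E
```

```text
(no output)
```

View pics/c3.png

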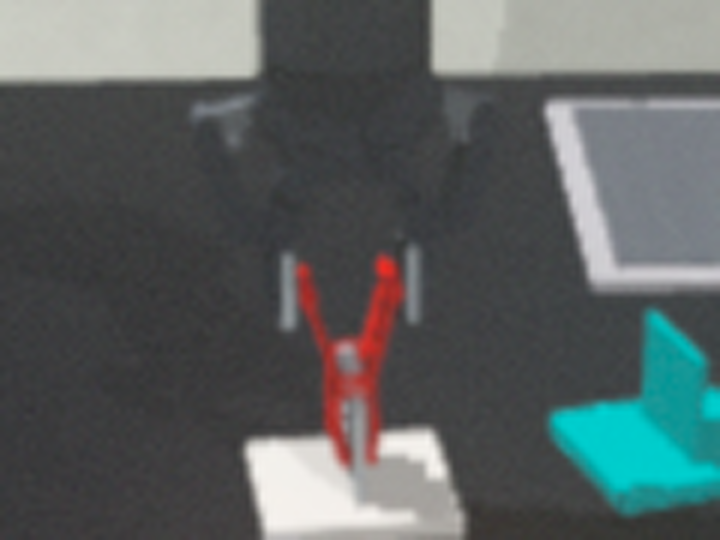

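The pads (rows 250–325) stand a little low on the bars (row 270). I'll open slightly, raise 7 mm and squeeze.

Call:
{"op": "send_rows", "data": {"claw": 0.35, "motion": [[0, 0, 0, 0, 0, 0], [0, 0, 0, 0, 0, 0], [-0.2, 0, -0.4, 0, 0, 0], [-0.2, 0, -0.7, 0, 0, 0], [-0.2, 0, -0.7, 0, 0, 0]]}}

```text
time: 8.22
eef_pos: [0.5603, 0.1956, 0.1713]
ee_rot: [2.116, 2.322, 0.001]
contact_force: [-0.3, -0.1, 0.5]
opening: 0.0577
grip_force: 0.0
```

Call:
{"op": "send_rows", "data": {"claw": -0.1, "motion": [[0, 0, 0, 0, 0, 0], [0, 0, 0, 0, 0, 0], [0, 0, 0, 0, 0, 0], [0, 0, -0.1, 0, 0, 0], [0, 0, -0.1, 0, 0, 0]]}}

```text
time: 8.85
eef_pos: [0.5609, 0.1958, 0.1728]
ee_rot: [2.115, 2.321, 0.003]
contact_force: [0.5, -0.9, 4.9]
opening: 0.0388
grip_force: 7.6
```

Call:
{"op": "send_rows", "data": {"claw": -0.37, "motion": [[0, 0, -0.1, 0, 0, 0], [0, 0, -0.2, 0, 0, 0], [0, 0, -0.2, 0, 0, 0], [0, 0, -0.2, 0, 0, 0], [0, 0, -0.2, 0, 0, 0]]}}

```text
time: 9.48
eef_pos: [0.5612, 0.1959, 0.1749]
ee_rot: [2.115, 2.321, 0.004]
contact_force: [1.1, -0.5, 6.4]
opening: 0.0272
grip_force: 8.6
```

```bash
python3 - <<'E'
from h import *
s=shot("side","s4")
cv2.imwrite("pics/c4.png",cv2.cvtColor(cv2.resize(s[100:190,205:325],(720,540),interpolation=cv2.INTER_CUBIC),cv2.COLOR_RGB2BGR))
E
```

```text
(no output)
```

View pics/c4.png

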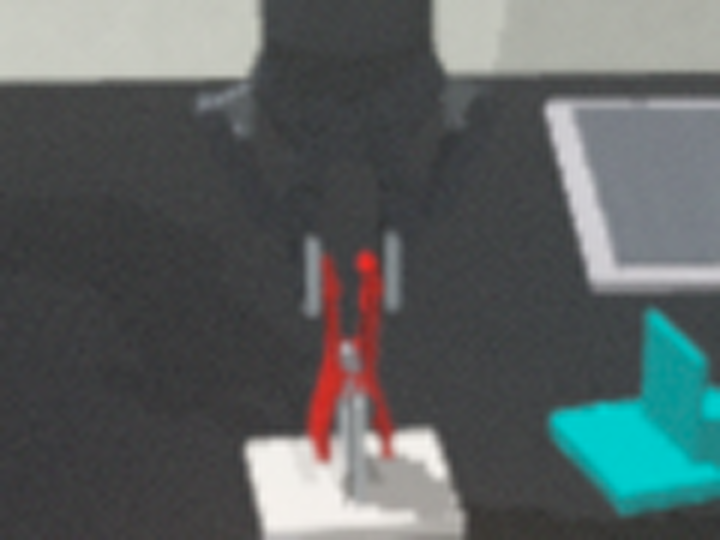

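The clip gapes on the rest, with its bars (row 262) well inside the pads (235–315). I'll lift it and measure the tabs.

Call:
{"op": "send_rows", "data": {"motion": [[0, 0, -0.5, 0, 0, 0], [0, 0, -1.5, 0, 0, 0], [0, 0, -3, 0, 0, 0], [0, 0, -5, 0, 0, 0], [0, 0, -7, 0, 0, 0], [0, 0, -9, 0, 0, 0], [0, 0, -11, 0, 0, 0], [0, 0, -12, 0, 0, 0], [0, 0, -12, 0, 0, 0], [0, 0, -12, 0, 0, 0], [0, 0, -12, 0, 0, 0]]}}

```text
time: 10.9
eef_pos: [0.5598, 0.1953, 0.293]
ee_rot: [-2.116, -2.321, 0.003]
contact_force: [0.9, -0.0, -0.3]
opening: 0.0274
grip_force: 7.5
```

```bash
python3 - <<'E'
from h import *
t=cv2.cvtColor(cv2.imread("pics/t2.png"),cv2.COLOR_BGR2HSV)
m=cv2.inRange(t,(25,150,80),(90,255,255)); m[:230]=0;m[255:]=0;m[:,:270]=0;m[:,330:]=0
v,u=np.nonzero(m);print(u.min(),u.max(),v.min(),v.max(),len(u))
for n,lo,hi in(("yellow",25,35),("green",45,90)):
    k=cv2.inRange(t,(lo,150,80),(hi,255,255))&m;v,u=np.nonzero(k);print(n,len(u),u.mean(),v.mean(),onz("top",(u.mean(),v.mean()),.1))
    for c in(284,290,297,304,309):print(c,v[u==c],end=' ')
# side view: top ends of tabs
s=cv2.imread("pics/s2.png");k=cv2.inRange(cv2.cvtColor(s,cv2.COLOR_BGR2HSV),(25,150,80),(90,255,255))[205:250,225:250]
v,u=np.nonzero(k);i=v.argmin();print("side top",u[v==v.min()].mean()+225,v.min()+205,"bottom",u[v==v.max()].mean()+225,v.max()+205)
a=np.radians(-3.9);C=np.array([.568,-.1606,.1]);x=np.array([np.cos(a),np.sin(a),0]);y=np.array([-x[1],x[0],0])
for d in(.074,.077,.080):print(d,C-d*x,proj("side",[C-d*x+.035*y,C-d*x-.035*y]).round(1).tolist(),proj("top",[C-d*x+.035*y,C-d*x-.035*y]).round(1).tolist())
shot("side","s5")
s=arm.read_state();print(s["opening"],s["grip_force"],s["contact_force"])
E
```

```text
280 310 240 243 63
yellow 57 296.4561403508772 241.1578947368421 [ 0.4923084  -0.15579197  0.1       ]
284 [241] 290 [240 241] 297 [241 242] 304 [241 242] 309 [241 242] green 1 305.0 243.0 [ 0.48763549 -0.17538579  0.1       ]
284 [] 290 [] 297 [] 304 [] 309 [] side top 237.0 212 bottom 234.5 241
0.074 [ 0.49417136 -0.15556687  0.1       ] [[237.2, 213.2], [234.4, 231.3]] [[281.2, 239.6], [311.5, 241.0]]
0.077 [ 0.49117831 -0.15536282  0.1       ] [[235.8, 213.2], [232.9, 231.3]] [[281.1, 241.0], [311.4, 242.3]]
0.08 [ 0.48818526 -0.15515878  0.1       ] [[234.4, 213.2], [231.4, 231.3]] [[281.0, 242.3], [311.4, 243.7]]
0.027147392576397807 7.549561411142349 [ 0.17791379 -0.24652155 -1.01207602]
```

Call:
{"op": "send_rows", "data": {"motion": [[-1.5, -0.4, 0, 0, 0, 0.4], [-4, -1.2, 0, 0, 0, 1], [-7, -2, 0, 0, 0, 1.9], [-10, -2.9, 0, 0, 0, 2.7], [-13, -3.8, 0, 0, 0, 3.5], [-16, -4.6, 0, 0, 0, 4.3], [-19, -5.5, 0, 0, 0, 5.1], [-22, -6.4, 0, 0, 0, 5.9], [-25, -7.3, 0, 0, 0, 6.7], [-28, -8.1, 0, 0, 0, 7.5], [-31, -9, 0, 0, 0, 8.3], [-33, -9.6, 0, 0, 0, 8.9], [-34.3, -10, 0, 0, 0, 9.2], [-34.3, -10, 0, 0, 0, 9.2], [-34.3, -10, 0, 0, 0, 9.2], [-34.3, -10, 0, 0, 0, 9.2]]}}

```text
time: 12.95
eef_pos: [0.4927, -0.154, 0.294]
ee_rot: [-2.293, -2.147, -0.001]
contact_force: [0.6, 0.5, -0.2]
opening: 0.0273
grip_force: 7.5
```

```bash
python3 - <<'E'
from h import *
s=shot("side","s6");s=s[140:260,180:340]
cv2.imwrite("pics/c6.png",cv2.cvtColor(cv2.resize(s,(800,600),interpolation=cv2.INTER_CUBIC),cv2.COLOR_RGB2BGR))
s=arm.read_state();R=cv2.Rodrigues(s["ee_rot"])[0];print(s["eef_pos"],s["opening"],np.degrees(np.arctan2(R[1,1],R[0,1])),R[:,2].round(4))
T=np.array([.492,-.1555,.1]);y=R[:,0];x=R[:,1]
Q=[T,T-.035*y,T+.035*y]+[s["eef_pos"]+[0,0,-.140]+k*.0115*x+j*.015*y for k in(-1,1) for j in(-1,1)]
print(((proj("side",Q)-[180,140])*5).round().tolist())
E
```

```text
[ 0.49260838 -0.15417123  0.29398115] 0.027174283450175446 -3.7716465133339327 [ 2.e-04  5.e-04 -1.e+00]
[[274.0, 410.0], [267.0, 457.0], [281.0, 366.0], [238.0, 313.0], [245.0, 276.0], [296.0, 313.0], [302.0, 277.0]]
```

View pics/c6.png

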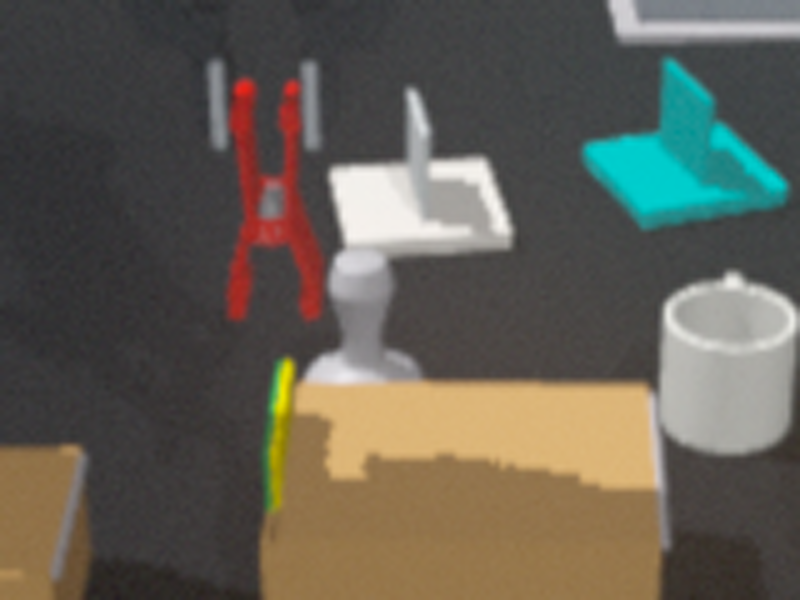

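The jaws' inner edges at (248,315) and (300,315) straddle the tabs' line, whose top far corner is at (284,362). They sit about 2 mm too far toward +x. I'll correct that, open slightly more and lower.

Call:
{"op": "send_rows", "data": {"claw": -0.39, "motion": [[-0.1, -0.2, 0, 0, 0, 0], [-0.1, -0.2, 0, 0, 0, 0], [-0.1, -0.2, 0.5, 0, 0, 0], [-0.1, -0.2, 1.2, 0, 0, 0], [-0.1, -0.2, 2, 0, 0, 0], [-0.1, -0.2, 2.8, 0, 0, 0], [-0.1, -0.2, 3.6, 0, 0, 0], [-0.1, -0.2, 4.2, 0, 0, 0], [-0.1, -0.2, 4.7, 0, 0, 0], [-0.1, -0.2, 5.2, 0, 0, 0], [-0.1, -0.2, 5.7, 0, 0, 0], [-0.1, -0.2, 6.2, 0, 0, 0], [-0.1, -0.2, 6.7, 0, 0, 0], [-0.1, -0.2, 6.7, 0, 0, 0], [-0.1, -0.2, 6.7, 0, 0, 0], [-0.1, -0.2, 6.7, 0, 0, 0]]}}

```text
time: 15.0
eef_pos: [0.4904, -0.1562, 0.2271]
ee_rot: [2.295, 2.144, 0.001]
contact_force: [-0.3, 0.3, -0.7]
opening: 0.0263
grip_force: 7.7
```

```bash
python3 - <<'E'
from h import *
s=shot("side","s7");s=s[170:260,210:330]
cv2.imwrite("pics/c7.png",cv2.cvtColor(cv2.resize(s,(800,600),interpolation=cv2.INTER_CUBIC),cv2.COLOR_RGB2BGR))
s=arm.read_state();print(s["eef_pos"],s["opening"],s["contact_force"],s["joint_vel"].round(4))
E
```

```text
[ 0.49037226 -0.15616613  0.22713855] 0.026338528552253375 [ 0.08590386 -0.28096308 -0.95513927] [ 0.0007  0.0007  0.      0.0011 -0.0004 -0.0007  0.001 ]
```

View pics/c7.png

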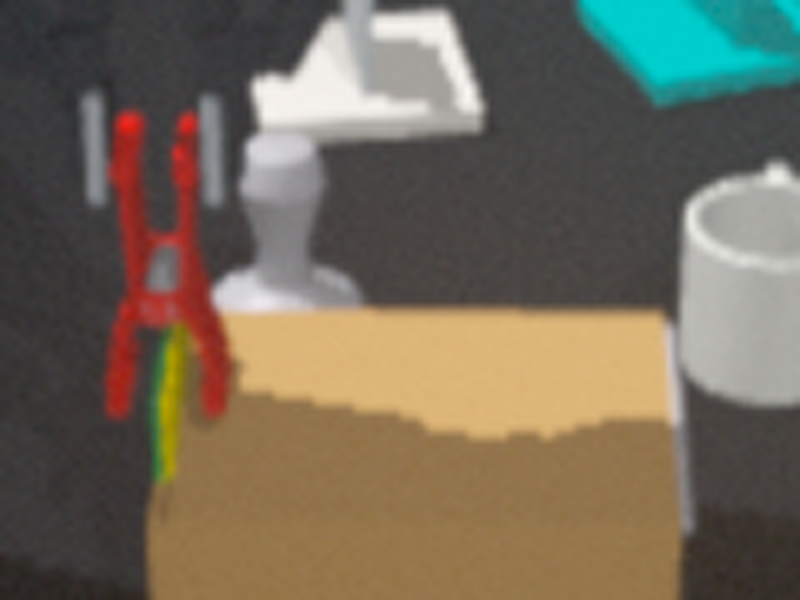

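The tabs run midway between the jaws: their inner edges are at (132,410) and (203,410), and the tab line is at 168. The jaws are about 14 mm down. I'll go 3 mm deeper for margin and hand in.

Call:
{"op": "send_rows", "data": {"motion": [[0, 0, 0.15, 0, 0, 0], [0, 0, 0.3, 0, 0, 0], [0, 0, 0.3, 0, 0, 0], [0, 0, 0.3, 0, 0, 0], [0, 0, 0.3, 0, 0, 0], [0, 0, 0.3, 0, 0, 0]]}}

```text
time: 15.8
eef_pos: [0.4903, -0.1562, 0.224]
ee_rot: [2.296, 2.145, 0.0]
contact_force: [-0.2, -0.1, -0.8]
opening: 0.0266
grip_force: 7.7
```

```bash
python3 -c "
from workcell import arm
s=arm.read_state();print(s['contact_force'],s['opening'],s['grip_force']);print(arm.job_done())"
```

```text
[-0.24630354 -0.13511552 -0.75484124] 0.02658718129407469 7.651749551296234
the job is handed in; nothing more can be done
None
```

I handed the job in with the lid shut and the clip held open astride the middle of the tabs, about 17 mm down and touching nothing as far as the camera and force readings show; no verdict was returned.

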